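# Find the heavy side of a centrifuge rotor and hold it down

### The arm

A 6-joint arm with a two-finger parallel gripper is mounted at the origin on a cart in front of the work surface, level with it; the furniture and walls round the work are solid. World frame = base frame: x ahead of the robot, y to its left, z up, the work surface at z = 0. Lengths are in m, angles in rad, forces in N, time in s.
With the tool pointing down it reaches from about 0.35 to 0.85 m from the base axis. Payload 8.1 kg.
Tool frame: the origin (TCP) lies on the centre line of the jaws, within the pads' length; the fingertips stand 19 mm ahead of it and the grasp point (between the pads) is the TCP (robot.tips_ahead is the distance from the TCP to the fingertips, in m); y points along the fingers, z is the direction in which the jaws open and shut, and the axes are right-handed (so a half turn about y gives the same grasp; the last joint's range is limited). The gripper opens to 93 mm and grips with 3 to 60 N. Pads are 15 mm wide; open, the fingers measure 128 mm over their backs; the gripper's body (75 mm by 188 mm) begins 65 mm behind the grasp point.
Start: joints at [-1.252, 0.13, 1.488, -0, 1.523, -0.085], TCP at [0.236, -0.552, 0.238] pointing down, gripper open.
Joint ranges: [-2.96, 2.96], [-0.89, 2.26], [0.02, 2.5], [-1.34, 4.48], [0, 2.73], [-2.66, 2.66]. Speed limits (rad/s): [2.39, 2.39, 2.79, 3.14, 3.14, 3.14].

### API

Orientations are given as a rotation vector (axis times angle).
In Python, from plant import robot, imaging, models gives the robot as it stands.
- The arm moves only by the tool carry_out, never from a script. Its argument "motion" is one flat list of numbers, 7 for each row, row after row: the shift along the tool's x, y, z in m, then the turn, a rotation vector about the tool's x, y, z in degrees, then the opening, from -1 (shut) to 1 (fully open). A call has exactly 5 rows; each row shifts and turns the pose as measured when the row begins, along the tool's axes as they then stand; what a row does not reach is not made up. A row lasts 1/10 s, in which the tool goes at most 50 mm and 8.59 degrees, less where a joint would pass 70% of its speed; a pose out of reach is approached as far as the arm can. A call is refused whole if a number of a shift passes 0.05 or a number of a turn 8.59, either way. A call with a gripper value outside its range is refused whole. The fingers move at their own pace and stop on an object; "squeeze" is the grip in N (left out, the last holds). Time passes only in rows, so rows that do not move let the fingers close, or fill a call up. It gives the time, the measured TCP pose, the force and the opening at its end, in the units of the state.
- robot.read_state(): the state, without advancing time (a new reading comes with each control period).
- imaging.read_camera(name): name is "scene" or "top" or "wrist"; returns the picture (384x512x3 uint8, blue, green, red); there is no depth.
- imaging.camera_model(name): a dict with "K" (3x3 intrinsics, pixels), "position" and "orientation" of the camera in the world. Camera axes: x right, y down, z forward; pixel columns grow to the right and rows downward; lengths in m; the calibration is good to about 2 mm. A picture is of the moment at which its call begins: read the wrist's pose just before it. camera_model takes no time and is no camera call; for the wrist camera it gives the pose at the moment of the call.
- robot.close_job(): hands the job in, once; it reports no verdict.
Trained networks look in the newest picture that a camera, given by its name, has taken for a name from the list of things; names that differ only in an ending like _2 or _b are one class to them, and where a whole thing is asked for, a point or a joint stands for the part that bears it (a point fixed in the world has none). Each returns a list of dicts, best first, with "confidence" (0 to 1); they miss things now and then, are a little off and sometimes report something else, mostly with a low value. They report only what shows in the picture. A call takes as long as a camera call. They do not tell look-alikes from the thing itself.
- models.outline_of(camera, thing): "pixels" (384x512 bool, what is visible of it) and "pixel" ([column, row] in pixels, amid what is visible of it).
The state is a dict: "t": time; "q": joint angles; "dq": joint speeds; "joint_torque": joint torques, N m; "tool_pos": TCP position; "orientation": TCP orientation; "force": force on the tool from outside, world axes, zero at the start; "wrist_torque": the same for the moment, N m; "opening": finger opening in m.
Only numpy, scipy, OpenCV 4.12 (cv2) and the standard library are available. Lean on these libraries where they do the work, as an engineer would, in place of code of your own. Each camera call takes 0.05 s, during which the arm holds its last target.

### The job

The silver rotor of our small centrifuge shakes because one side of it is heavier, and it does not show which. Take the rotor out of the blue carrying block and set it in the grey balancing stand so that both its bearings lie in the vee rests, then give it a spin by hand, let go, and leave it alone until it has come to rest by itself: its heavy side then hangs down. Now take hold of the disc without turning it, lift it clear of the stand just above its rests and finish while holding it there, shaft level and heavy side straight down, ready for its top to be marked; leave the other things on the bench where they are.

Things in the scene. Friction and masses are not known exactly. Their poses are not given: they have to be found in the camera images.
- rotor: The rotor, 0.56 kg: aluminium disc, 110 mm diameter, 16 mm thick, on a 90 mm shaft with a ball bearing (22 mm diameter, 7 mm wide) 38 mm to each side of the disc. Origin: middle of disc, on the axis; y along the shaft. The frame is that of the bearings' outer rings and does not turn with the disc. At the start the disc stands upright in the block, axis level, 72 mm above the worktop.
- rotor_disc (a joint): Angle (rad) of disc and shaft about the rotor's y axis; any number of turns; 0: red index mark towards the rotor frame's +z. Left alone in the stand, the disc swings freely like a pendulum (period about 1.2 s) and stops within some 5 s, heavy side down within about 3 degrees. The angle from the index mark to the heavy side is unknown and differs each time.
- index_mark (a point): Red index mark across the disc's rim, 5 mm wide, 55 mm from the axis, turns with the disc. The disc's faces are flat and smooth for pinching from 17 mm radius (hub) to the rim.
- stand: Grey balancing stand, fixed: base 120 mm (x) by 130 mm (y), about 30 mm high; columns at y = +38 and -38 mm, 18 mm thick in y, each with a steel vee rest open upward (faces at 45 degrees, mouth 44 mm wide in x, tips 92 mm above the worktop). Origin: middle of the underside, on the worktop; z up, y through both rests. The disc hangs between the columns. The rotor fits either way round.
- stand_seat (a point): Where the rotor's origin lies when both bearings rest in the vees: 85 mm above the worktop, midway between the rests; axes as the stand's. The bearings may sit up to 5 mm off along y. Shelf posts and rails stand over the back of the bench: lean the gripper towards the robot rather than away from it.
- block: Blue carrying block, fixed: 130 mm (x) by 90 mm (y), 48 mm high, with a slot along x, 20 mm wide, open at the top, in which the disc stands on two slopes. Origin: middle of the underside, on the worktop; z up. The rotor's shaft lies along the block's y, bearings in the open above. Lifted 50 mm straight up, the rotor is clear of it.
- beaker_100: Small glass beaker, 50 mm wide, a bystander.
- stopper: Brown rubber stopper, 30 mm, a bystander.
- marker_red: Red marker pen, 131 mm long, lying, a bystander.
- pen_grey: Grey pen, 131 mm long, lying, a bystander.
Not all that is in view belongs to the job. Leave any brown or orange look-alike of the rotor alone.

How it is judged:
By the outcome, as a careful person would: the job done as asked, in the order asked, and still so for the second after the job is handed in, while the arm keeps its last pose, push and grip.
It also fails if it takes over 61 s, if anything falls off the work surface, if the arm or the gripper's body presses on something with over 40 N, if the wrist force passes 120 N, or if a joint passes its speed limit or range.

## Working session

There is one attempt and no reset: what is moved stays moved. The work goes in short steps, Python scripts to look and compute and a tool call to move; the robot and the scene stay as the last step left them, time stands still between calls to the robot, and variables do not carry over. Pictures are saved under pics/ and viewed, and the job is handed in when it is done.

Besides the shell and the picture viewer there is one more tool, called by a JSON object that holds its "fn" and its "kwargs". carry_out: Moves the arm, as the interface text tells. Its arguments: {"type":"object","properties":{"motion":{"type":"array","items":{"type":"number"}},"squeeze":{"type":"number"}},"required":["motion"]}

```bash
ls; mkdir -p pics; python3 - <<'E'
from plant import robot, imaging, models
import cv2,numpy as np
s=robot.read_state();print(s)
for c in ["scene","top"]:
    im=imaging.read_camera(c);cv2.imwrite(f"pics/{c}0.png",im)
    m=imaging.camera_model(c);print(c,m)
    for t in ["rotor","stand","block","index_mark"]:
        try:
            for d in models.outline_of(c,t): 
                ys,xs=np.where(d["pixels"]);print(c,t,d["confidence"],d["pixel"],xs.min(),xs.max(),ys.min(),ys.max())
        except Exception as e: print(e)
E
```

```text
pics
{'t': 0.0, 'q': array([-1.25241140e+00,  1.31142482e-01,  1.48928234e+00, -3.45188096e-05,
        1.52297011e+00, -8.53733799e-02]), 'dq': array([-0.00154881, -0.00026683, -0.00082106, -0.00054379,  0.00044561,
        0.00187677]), 'joint_torque': array([-5.76424791e-04, -5.59830809e+01, -4.91771221e+01,  7.68589578e-02,
        3.55594454e-02, -1.43476900e-04]), 'tool_pos': array([ 0.23558433, -0.55124127,  0.23659688]), 'orientation': array([-0.4094862 ,  2.0013409 , -1.99769561]), 'force': array([0.03747621, 0.46721639, 0.20214294]), 'wrist_torque': array([ 0.00735616, -0.00088981,  0.04340142]), 'opening': 0.09300759154872244}
scene {'K': array([[495.32679869,   0.        , 260.90091782],
       [  0.        , 495.32679869, 197.1840022 ],
       [  0.        ,   0.        ,   1.        ]]), 'position': array([0.87537926, 0.74329221, 0.93564883]), 'orientation': array([-0.50599624, -2.69576874,  1.18220822])}
scene rotor 0.88 [329.3, 227.0] 306 349 210 245
scene rotor 0.72 [244.0, 172.7] 224 263 157 187
scene stand 0.6 [299.2, 310.3] 261 338 274 347
scene block 0.63 [244.0,
[... 159 characters left out ...]
172.2] 224 263 157 184
scene index_mark 0.41 [244.0, 170.4] 224 264 157 187
top {'K': array([[381.8607764 ,   0.        , 257.16791674],
       [  0.        , 381.8607764 , 196.02138013],
       [  0.        ,   0.        ,   1.        ]]), 'position': array([ 0.33533681, -0.12315428,  1.39054973]), 'orientation': array([-2.10947762,  2.15412028, -0.18826421])}
top rotor 0.83 [286.6, 204.7] 277 296 191 218
top rotor 0.77 [287.9, 252.5] 271 302 237 268
top rotor 0.63 [221.4, 248.9] 206 236 231 262
top rotor 0.19 [239.1, 157.5] 232 243 149 161
top index_mark 0.81 [286.5, 256.3] 271 302 237 268
top index_mark 0.61 [223.0, 247.9] 206 237 231 263
top index_mark 0.53 [283.9, 203.9] 279 295 191 220
```

View pics/scene0.png

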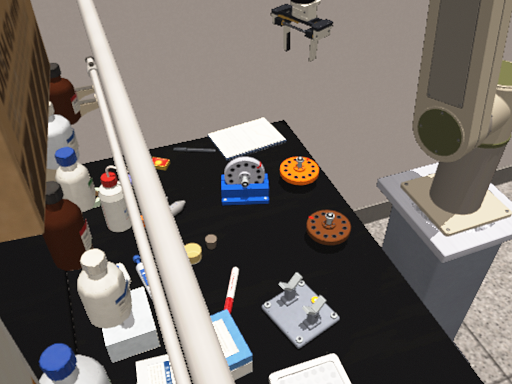

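View pics/top0.png

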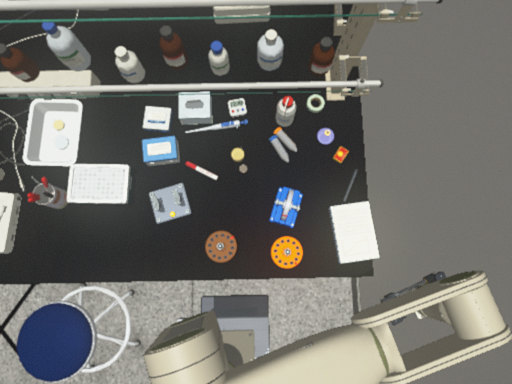

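```bash
cat > h.py <<'E'
import numpy as np,cv2
from scipy.spatial.transform import Rotation as R
from plant import robot, imaging, models
def cam(c):
    m=imaging.camera_model(c);return m["K"],np.array(m["position"]),R.from_rotvec(m["orientation"]).as_matrix()
def ray(cm,px):
    K,p,M=cm;d=M@np.linalg.inv(K)@np.array([px[0],px[1],1.]);return p,d/np.linalg.norm(d)
def atz(cm,px,z):
    p,d=ray(cm,px);return p+d*(z-p[2])/d[2]
def proj(cm,P):
    K,p,M=cm;v=(np.atleast_2d(P)-p)@M;u=v@K.T;return u[:,:2]/u[:,2:]
def tri(rays):
    A=np.zeros((3,3));b=np.zeros(3)
    for p,d in rays:
        Q=np.eye(3)-np.outer(d,d);A+=Q;b+=Q@p
    return np.linalg.solve(A,b)
E
python3 - <<'E'
from h import *
a=cv2.imread("pics/scene0.png");b=cv2.imread("pics/top0.png")
def cr(im,x,y,w,h,s): return cv2.resize(im[y:y+h,x:x+w],None,fx=s,fy=s,interpolation=cv2.INTER_CUBIC)
o=np.vstack([np.hstack([cr(a,205,145,64,64,6),cr(a,256,265,90,90,384/90)]),np.hstack([cr(b,262,180,48,48,8),cr(b,146,178,48,48,8)])])
cv2.imwrite("pics/c0.png",cv2.resize(o,(600,600)))
t=cam("top");s=cam("scene")
print(atz(t,(286.6,206),.08),atz(t,(169.5,203),.03),atz(s,(245,172),.072),atz(s,(300,310),.03))
E
```

```text
[ 0.52773451 -0.23040671  0.08      ] [0.55481757 0.18721028 0.03      ] [ 0.53096965 -0.24004704  0.072     ] [0.56344411 0.19435423 0.03      ]
```

View pics/c0.png

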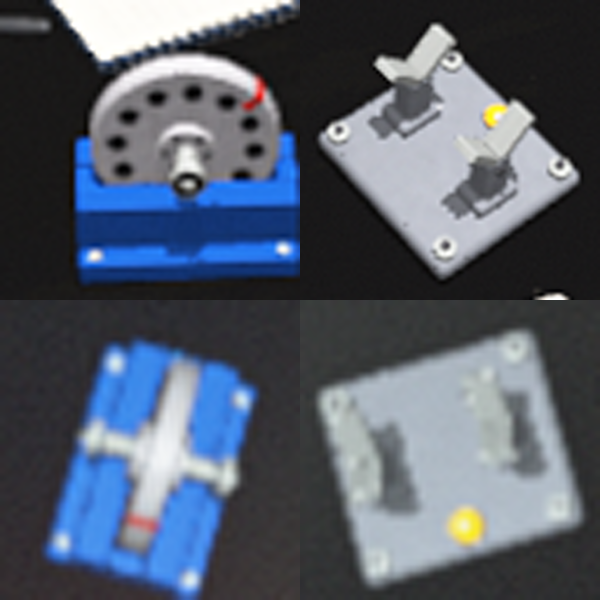

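```bash
cat >> h.py <<'E'
def pose():
    s=robot.read_state();return np.array(s["tool_pos"]),R.from_rotvec(s["orientation"]),s
def target(axis_yaw,lean,flip=1):
    # tool z along shaft direction; lean rad: tool back leans toward -x (robot)
    z=flip*np.array([-np.sin(axis_yaw),np.cos(axis_yaw),0]) # shaft dir ~ +y
    xs=np.array([np.cos(axis_yaw),np.sin(axis_yaw),0])
    y=np.array([0,0,-1])*np.cos(lean)+xs*np.sin(lean)
    x=np.cross(y,z);return R.from_matrix(np.column_stack([x,y,z]))
def plan(tp,tR,n=5,grip=1.0):
    p,r,s=pose()
    dr=(r.inv()*tR).as_rotvec()
    step=R.from_rotvec(dr/n)
    cp,cr=p,r;out=[]
    for i in range(n):
        sh=cr.inv().apply((tp-p)/n)
        out.append(np.r_[sh,np.degrees(dr/n)]);cp=cp+(tp-p)/n;cr=cr*step
    for o in out: print(np.round(o[:3],4),np.round(o[3:],2))
    print("total turn deg",np.degrees(np.linalg.norm(dr)),"dist",np.linalg.norm(tp-p))
E
python3 - <<'E'
from h import *
p,r,s=pose();print(p);print(r.as_matrix().round(3))
im=imaging.read_camera("wrist");cv2.imwrite("pics/w0.png",im)
c=cam("wrist");print(c[1],c[2].round(3),c[0])
t=cam("top")
# edges: rough yaw from crop points scale 600/768*8=6.25 px
f=lambda x,y,ox,oy:(ox+x/6.25,oy+y/6.25)
a=atz(t,f(95,440-300,262,180),.075);b=atz(t,f(230,478-300,262,180),.075);print("shaft",a,b,np.degrees(np.arctan2(*(a-b)[[0,1]]*[-1,1])))
a=atz(t,f(350-300,455-300,146,178),.085);b=atz(t,f(490-300,415-300,146,178),.085);print("stand",a,b,(a+b)/2,np.degrees(np.arctan2(*(a-b)[[0,1]]*[-1,1])))
P=np.array([.45,-.24,.30]);plan(P,target(-.25,0));plan(P,target(-.25,0,-1))
E
```

```text
[ 0.23578814 -0.55173647  0.23760839]
[[-0.92   0.     0.393]
 [-0.393  0.    -0.92 ]
 [-0.    -1.    -0.   ]]
[ 0.3123456  -0.51960467  0.38301144] [[ 0.393 -0.878 -0.273]
 [-0.92  -0.375 -0.117]
 [ 0.     0.297 -0.955]] [[329.23695405   0.         251.71159885]
 [  0.         329.23695405 184.51887078]
 [  0.           0.           1.        ]]
shaft [ 0.54183563 -0.19847311  0.075     ] [ 0.51886933 -0.27294267  0.075     ] -17.139685243880237
stand [0.54776518 0.22827689 0.085     ] [0.56863511 0.15116327 0.085     ] [0.55820014 0.18972008 0.085     ] 15.143673703059134
[-0.0639 -0.0125 -0.0405] [ -0.   -28.51   0.  ]
[-0.0755 -0.0125 -0.0051] [ -0.   -28.51   0.  ]
[-0.0688 -0.0125  0.0316] [ -0.   -28.51   0.  ]
[-0.0454 -0.0125  0.0605] [ -0.   -28.51   0.  ]
[-0.011  -0.0125  0.0749] [ -0.   -28.51   0.  ]
total turn deg 142.54361582035867 dist 0.3833824158561458
[-0.0639 -0.0125 -0.0405] [-0.    7.49 -0.  ]
[-0.0581 -0.0125 -0.0485] [-0.    7.49 -0.  ]
[-0.0513 -0.0125 -0.0556] [-0.    7.49 -0.  ]
[-0.0436 -0.0125 -0.0619] [-0.    7.49 -0.  ]
[-0.0351 -0.0125 -0.067 ] [-0.    7.49 -0.  ]
total turn deg 37.45638423236721 dist 0.3833824158561458
```

View pics/w0.png

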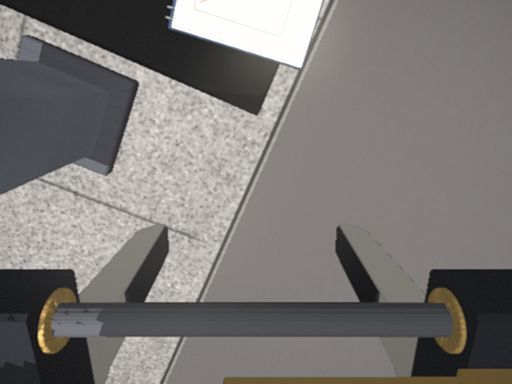

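```bash
python3 - <<'E'
from h import *
plan(np.array([.525,-.235,.31]),target(np.radians(-17),0,-1),n=10)
E
```

```text
[-0.039  -0.0072 -0.0178] [-0.    4.01 -0.  ]
[-0.0377 -0.0072 -0.0205] [-0.    4.01 -0.  ]
[-0.0362 -0.0072 -0.023 ] [-0.    4.01 -0.  ]
[-0.0345 -0.0072 -0.0255] [-0.    4.01 -0.  ]
[-0.0326 -0.0072 -0.0279] [-0.    4.01 -0.  ]
[-0.0306 -0.0072 -0.0301] [-0.    4.01 -0.  ]
[-0.0284 -0.0072 -0.0321] [-0.    4.01 -0.  ]
[-0.0261 -0.0072 -0.0341] [-0.    4.01 -0.  ]
[-0.0236 -0.0072 -0.0358] [-0.    4.01 -0.  ]
[-0.0211 -0.0072 -0.0374] [-0.    4.01 -0.  ]
total turn deg 40.13243935069825 dist 0.4350099894027428
```

{"fn": "carry_out", "kwargs": {"motion": [-0.039, -0.007, -0.018, 0, 4, 0, 1, -0.038, -0.007, -0.02, 0, 4, 0, 1, -0.036, -0.007, -0.023, 0, 4, 0, 1, -0.034, -0.007, -0.025, 0, 4, 0, 1, -0.033, -0.007, -0.028, 0, 4, 0, 1]}}

```text
t: 1.05
tool_pos: [0.3812, -0.3931, 0.2719]
orientation: [-0.039, 2.207, -2.204]
force: [0.1, -0.1, -0.5]
opening: 0.0929
```

{"fn": "carry_out", "kwargs": {"motion": [-0.031, -0.007, -0.03, 0, 4, 0, 1, -0.028, -0.007, -0.032, 0, 4, 0, 1, -0.026, -0.007, -0.034, 0, 4, 0, 1, -0.024, -0.007, -0.036, 0, 4, 0, 1, -0.021, -0.007, -0.037, 0, 4, 0, 1]}}

```text
t: 1.55
tool_pos: [0.5352, -0.2317, 0.3095]
orientation: [-0.342, -2.041, 2.043]
force: [-0.1, -0.6, -0.1]
opening: 0.0931
```

```bash
python3 - <<'E'
from h import *
p,r,s=pose();print(s['t'],p);print(r.as_matrix().round(3))
plan(np.array([.525,-.235,.31]),target(np.radians(-17),0,-1))
E
```

```text
1.55 [ 0.53517619 -0.23165477  0.3095065 ]
[[-0.946  0.    -0.326]
 [ 0.326 -0.001 -0.946]
 [-0.001 -1.     0.001]]
[ 0.0017 -0.0001  0.0013] [-0.01 -0.4  -0.01]
[ 0.0017 -0.0001  0.0013] [-0.01 -0.4  -0.01]
[ 0.0017 -0.0001  0.0013] [-0.01 -0.4  -0.01]
[ 0.0017 -0.0001  0.0013] [-0.01 -0.4  -0.01]
[ 0.0017 -0.0001  0.0012] [-0.01 -0.4  -0.01]
total turn deg 1.9992363512640958 dist 0.010723293929281287
```

```bash
python3 - <<'E'
from h import *
c=cam("wrist");im=imaging.read_camera("wrist");cv2.imwrite("pics/w1.png",im)
np.savez("w1.npz",K=c[0],p=c[1],M=c[2]);print(c[1],c[2].round(3))
for d in models.outline_of("wrist","rotor"): print(d["confidence"],d["pixel"])
E
```

```text
[ 0.61384764 -0.25903931  0.45493157] [[-0.326 -0.903 -0.28 ]
 [-0.945  0.311  0.096]
 [ 0.001  0.296 -0.955]]
0.81 [160.0, 294.0]
0.66 [284.1, 259.1]
0.56 [251.2, 158.0]
0.31 [10.5, 223.9]
```

View pics/w1.png

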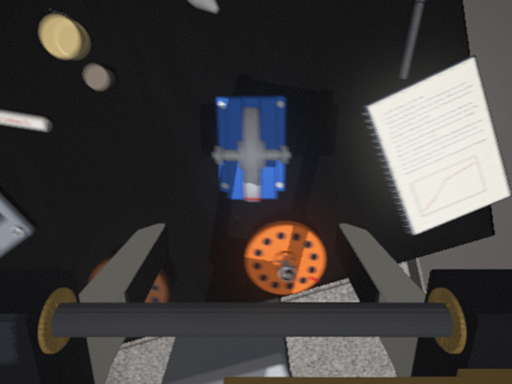

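```bash
python3 - <<'E'
from h import *
im=cv2.imread("pics/w1.png");cv2.imwrite("pics/w1c.png",cv2.resize(im[90:205,205:300],None,fx=5,fy=5,interpolation=cv2.INTER_CUBIC))
E
```

```text
(no output)
```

View pics/w1c.png

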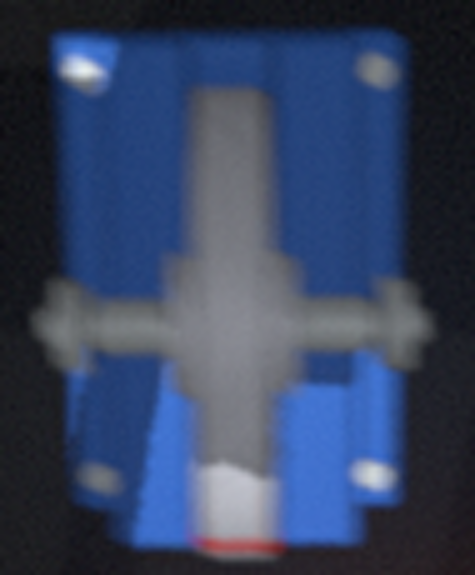

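```bash
python3 - <<'E'
from h import *
d=np.load("w1.npz");w=(d['K'],d['p'],d['M']);t=cam("top");s=cam("scene")
a=atz(w,(218,155),.072);b=atz(w,(285.6,155),.072);print(a,b,np.linalg.norm(a-b),(a+b)/2)
a2=atz(w,(212,155),.072);b2=atz(w,(291.4,155),.072);print(a2,b2,np.linalg.norm(a2-b2),(a2+b2)/2)
v=(a-b);print("yaw",np.degrees(np.arctan2(-v[0],v[1])))
A=atz(w,(250.8,107.6),.09);B=atz(w,(252.6,199),.09);v=A-B;print("disc dir yaw",np.degrees(np.arctan2(v[1],v[0])),A,B)
tp=(262+162/6.25,180+159/6.25)
print(tp,tri([ray(w,(251.8,155)),ray(t,tp)]),tri([ray(w,(251.8,155)),ray(t,tp),ray(s,(244.3,178))]))
for n,c in (("t",t),("s",s)): print(n,proj(c,(a+b)/2))
E
```

```text
[ 0.54911499 -0.19485378  0.072     ] [ 0.52300449 -0.27056938  0.072     ] 0.08009126470999733 [ 0.53605974 -0.23271158  0.072     ]
[ 0.55143202 -0.18813484  0.072     ] [ 0.52076378 -0.27706702  0.072     ] 0.09407164032496255 [ 0.5360979  -0.23260093  0.072     ]
yaw -19.026740465151338
disc dir yaw -17.90695499212614 [ 0.58946791 -0.24994246  0.09      ] [ 0.48955411 -0.21765778  0.09      ]
(287.92, 205.44) [ 0.5331578  -0.23429685  0.06258937] [ 0.53378386 -0.23441319  0.05669384]
t [[287.00189116 203.96507618]]
s [[244.16486605 174.04219539]]
```

{"fn": "carry_out", "kwargs": {"motion": [0, 0.025, 0, 0, -0.2, 0, 1, 0, 0.025, 0, 0, -0.2, 0, 1, 0, 0.025, 0, 0, 0, 0, 1, 0, 0.025, 0, 0, 0, 0, 1, 0, 0, 0, 0, 0, 0, 1]}}

```text
t: 2.15
tool_pos: [0.538, -0.2299, 0.2084]
orientation: [-0.328, -2.054, 2.058]
force: [-0.6, -0.6, -0.2]
opening: 0.0931
```

```bash
python3 - <<'E'
from h import *
print(pose()[0],pose()[2]['t'])
c=cam("wrist");im=imaging.read_camera("wrist");cv2.imwrite("pics/w2.png",im)
np.savez("w2.npz",K=c[0],p=c[1],M=c[2]);print(c[1])
cv2.imwrite("pics/w2c.png",cv2.resize(im[90:280,180:330],None,fx=3,fy=3,interpolation=cv2.INTER_CUBIC))
E
```

```text
[ 0.53804988 -0.22992156  0.20843192] 2.15
[ 0.61656093 -0.25549019  0.35433299]
```

View pics/w2c.png

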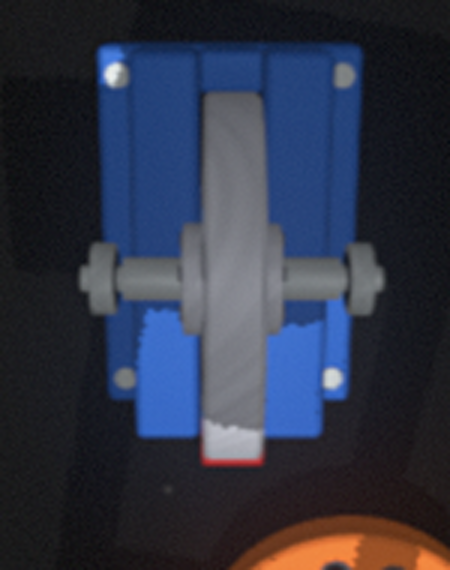

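```bash
python3 - <<'E'
from h import *
d=np.load("w1.npz");w1=(d['K'],d['p'],d['M']);d=np.load("w2.npz");w=(d['K'],d['p'],d['M'])
p,r,s=pose();sz=r.as_matrix()[:,2];sx=r.as_matrix()[:,0]
for z in (.072,.076):
    a=atz(w,(214,183),z);b=atz(w,(300.7,183),z);m=(a+b)/2;v=a-b
    print(z,m,np.linalg.norm(v),"yaw",np.degrees(np.arctan2(-v[0],v[1])),"tcp offs shaftdir",(m-p)@sz,"x",(m-p)@sx)
print("tri",tri([ray(w,(257.4,183)),ray(w1,(251.8,155))]))
# disc top centreline: crop x center top/bottom
A=atz(w,(180+234/3,90+93/3),.1);B=atz(w,(180+233/3,90+460/3),.1);v=A-B
print("discdir",np.degrees(np.arctan2(v[1],v[0])),"tool yaw",np.degrees(np.arctan2(-sx[1],-sx[0])),"disc offs",(A-p)@sz,(B-p)@sz)
E
```

```text
0.072 [ 0.53440445 -0.23471912  0.072     ] 0.07761493665194188 yaw -17.885627338181187 tcp offs shaftdir 0.005187383209500342 x 0.004185467811528163
0.076 [ 0.53556841 -0.23501339  0.076     ] 0.07651531399794242 yaw -17.88562733818129 tcp offs shaftdir 0.0051168983270940905 x 0.0029534371866791315
tri [ 0.53968101 -0.23501385  0.09003758]
discdir -17.702047503901678 tool yaw -17.858605666905095 disc offs 0.004939975787956066 0.005223228578121905
```

{"fn": "carry_out", "kwargs": {"motion": [0.002, 0.02, 0.002, 0, 0, 0, 1, 0.001, 0.02, 0.002, 0, 0, 0, 1, 0, 0.02, 0.001, 0, 0, 0, 1, 0, 0.02, 0, 0, 0, 0, 1, 0, 0, 0, 0, 0, 0, 0.4]}}

```text
t: 2.7
tool_pos: [0.539, -0.2397, 0.1398]
orientation: [-0.346, -2.053, 2.071]
force: [-0.6, 0.1, -0.4]
opening: 0.0887
```

```bash
python3 - <<'E'
from h import *
p,r,s=pose();print(p,s['t'],s['force'],s['opening']);print(r.as_matrix().round(3))
c=cam("wrist");im=imaging.read_camera("wrist");cv2.imwrite("pics/w3.png",im)
sz=r.as_matrix()[:,2];sx=r.as_matrix()[:,0];m=np.array([.535,-.235,0]);print((m-p)@sz,(m-p)@sx)
E
```

```text
[ 0.53903035 -0.23973681  0.13977801] 2.7 [-0.64904648  0.11104708 -0.39548092] 0.08867743331951418
[[-0.952  0.02  -0.307]
 [ 0.307 -0.011 -0.952]
 [-0.022 -1.     0.005]]
-0.0039486976637834615 0.00837702490260075
```

View pics/w3.png

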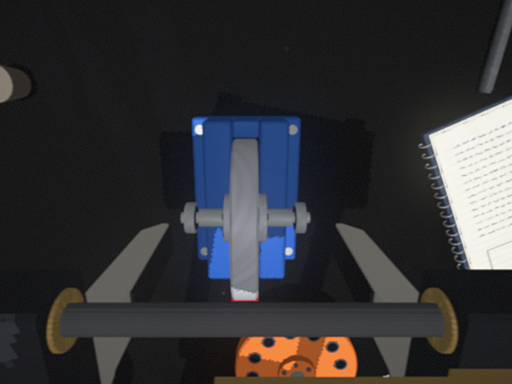

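```bash
python3 - <<'E'
from h import *
p,r,s=pose();print(p,s['t']);w=cam("wrist");sz=r.as_matrix()[:,2]
for z in (.072,.076):
    a=atz(w,(190.5,217),z);b=atz(w,(301.5,217),z);m=(a+b)/2;v=a-b;print(m,np.linalg.norm(v),np.degrees(np.arctan2(-v[0],v[1])))
    plan(np.r_[m[:2],.114],target(np.radians(-17.9),0,-1))
E
```

```text
[ 0.54002875 -0.24028602  0.14181672] 2.75
[ 0.53554584 -0.23549082  0.072     ] 0.07830988578517625 -18.0063143035261
[ 0.0013  0.0055 -0.0007] [-0.06  0.01 -0.28]
[ 0.0013  0.0055 -0.0007] [-0.06  0.01 -0.28]
[ 0.0012  0.0055 -0.0007] [-0.06  0.01 -0.28]
[ 0.0012  0.0056 -0.0006] [-0.06  0.01 -0.28]
[ 0.0012  0.0056 -0.0006] [-0.06  0.01 -0.28]
total turn deg 1.4565973193337494 dist 0.028580768022901788
[ 0.53702799 -0.23602227  0.076     ] 0.07686793127380938 -18.006314303526093
[ 0.001   0.0055 -0.0007] [-0.06  0.01 -0.28]
[ 0.0009  0.0055 -0.0007] [-0.06  0.01 -0.28]
[ 0.0009  0.0055 -0.0006] [-0.06  0.01 -0.28]
[ 0.0009  0.0056 -0.0006] [-0.06  0.01 -0.28]
[ 0.0009  0.0056 -0.0006] [-0.06  0.01 -0.28]
total turn deg 1.4565973193337494 dist 0.028301131528443407
```

{"fn": "carry_out", "kwargs": {"motion": [0.002, 0.009, -0.001, 0, 0, -0.5, 0.4, 0.002, 0.009, -0.001, 0, 0, -0.5, 0.4, 0.001, 0.009, -0.001, 0, 0, -0.4, 0.4, 0, 0, 0, 0, 0, 0, 0.4, 0, 0, 0, 0, 0, 0, 0.4], "squeeze": 40}}

```text
t: 3.25
tool_pos: [0.5393, -0.2378, 0.119]
orientation: [-0.328, -2.047, 2.064]
force: [0.3, -0.1, -0.8]
opening: 0.0648
```

```bash
python3 - <<'E'
from h import *
p,r,s=pose();print(p,s['t'],s['opening'],s['force'])
plan(np.r_[.5363,-.2357,.114],target(np.radians(-17.9),0,-1),n=1)
E
```

```text
[ 0.53934999 -0.23778271  0.11898103] 3.25 0.06476224763626419 [ 0.31135723 -0.10608513 -0.77975632]
[ 0.0036  0.005  -0.0011] [-0.41  0.05 -0.36]
total turn deg 0.5471761447834874 dist 0.006200872892285891
```

{"fn": "carry_out", "kwargs": {"motion": [0.004, 0.006, -0.001, -0.4, 0, -0.4, 0.4, 0.001, 0.001, 0, 0, 0, 0, -1, 0, 0, 0, 0, 0, 0, -1, 0, 0, 0, 0, 0, 0, -1, 0, 0, 0, 0, 0, 0, -1]}}

```text
t: 3.75
tool_pos: [0.5346, -0.2351, 0.1117]
orientation: [-0.321, -2.054, 2.052]
force: [0.3, -0.2, -0.2]
opening: 0.0375
```

{"fn": "carry_out", "kwargs": {"motion": [0, 0, 0, 0, 0, 0, -1, 0, 0, 0, 0, 0, 0, -1, 0, 0, 0, 0, 0, 0, -1, 0, 0, 0, 0, 0, 0, -1, 0, 0, 0, 0, 0, 0, -1]}}

```text
t: 4.25
tool_pos: [0.5349, -0.2353, 0.1122]
orientation: [-0.322, -2.054, 2.053]
force: [0.4, 0.8, -0.7]
opening: 0.0161
```

```bash
python3 - <<'E'
from h import *
p,r,s=pose();print(p,s['t'],s['opening'],s['force'])
print(r.as_matrix().round(3))
im=imaging.read_camera("wrist");cv2.imwrite("pics/w4.png",im)
E
```

```text
[ 0.53488159 -0.23532159  0.1122099 ] 4.25 0.016070572196144245 [ 0.40058039  0.82789885 -0.69340824]
[[-0.952 -0.    -0.306]
 [ 0.306  0.    -0.952]
 [ 0.    -1.    -0.   ]]
```

View pics/w4.png

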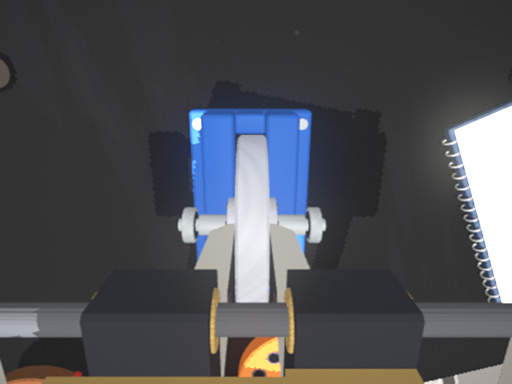

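{"fn": "carry_out", "kwargs": {"motion": [0, -0.03, 0, 0, 0, 0, -1, 0, -0.03, 0, 0, 0, 0, -1, 0, -0.03, 0, 0, 0, 0, -1, 0, -0.03, 0, 0, 0, 0, -1, 0, -0.02, 0, 0, 0, 0, -1]}}

```text
t: 4.8
tool_pos: [0.5293, -0.2322, 0.2453]
orientation: [-0.3, -2.053, 2.037]
force: [1.0, -1.3, -4.9]
opening: 0.0158
```

```bash
python3 - <<'E'
from h import *
p,r,s=pose();print(p,s['t'],s['opening'],s['force'],s['wrist_torque'])
im=imaging.read_camera("wrist");cv2.imwrite("pics/w5.png",im)
plan(np.r_[.48,.17,.26],target(np.radians(15),0,-1),n=10)
E
```

```text
[ 0.52929917 -0.23223996  0.24526659] 4.8 0.015767669361386207 [ 0.96039523 -1.32147484 -4.92629273] [-0.01389681 -0.05682003 -0.04520501]
[ 0.0172 -0.0007 -0.0368] [ 0.05 -3.28  0.09]
[ 0.015  -0.0008 -0.0377] [ 0.05 -3.28  0.09]
[ 0.0128 -0.0008 -0.0385] [ 0.05 -3.28  0.09]
[ 0.0106 -0.0009 -0.0392] [ 0.05 -3.28  0.09]
[ 0.0083 -0.0009 -0.0397] [ 0.05 -3.28  0.09]
[ 0.006  -0.001  -0.0401] [ 0.05 -3.28  0.09]
[ 0.0037 -0.001  -0.0404] [ 0.05 -3.28  0.09]
[ 0.0014 -0.001  -0.0406] [ 0.05 -3.28  0.09]
[-0.0009 -0.0011 -0.0406] [ 0.05 -3.28  0.09]
[-0.0032 -0.0011 -0.0405] [ 0.05 -3.28  0.09]
total turn deg 32.85662767237408 dist 0.40613769171456854
```

View pics/w5.png

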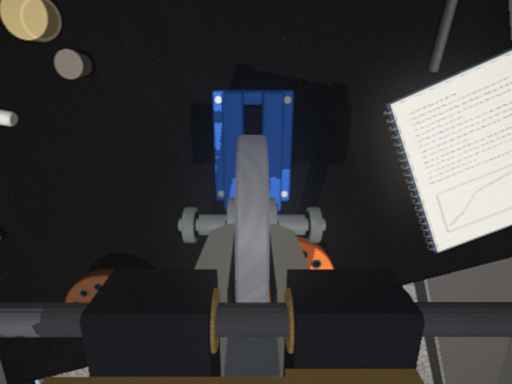

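{"fn": "carry_out", "kwargs": {"motion": [0.017, -0.001, -0.037, 0, -3.3, 0, -1, 0.015, -0.001, -0.038, 0, -3.3, 0, -1, 0.013, -0.001, -0.038, 0, -3.3, 0, -1, 0.01, -0.001, -0.039, 0, -3.3, 0, -1, 0.008, -0.001, -0.04, 0, -3.3, 0, -1]}}

```text
t: 5.35
tool_pos: [0.503, -0.0303, 0.2492]
orientation: [-0.001, -2.209, 2.19]
force: [0.6, 0.3, -5.8]
opening: 0.0157
```

{"fn": "carry_out", "kwargs": {"motion": [0.006, -0.001, -0.04, 0, -3.3, 0, -1, 0.004, -0.001, -0.04, 0, -3.3, 0, -1, 0.001, -0.001, -0.04, 0, -3.3, 0, -1, -0.001, -0.001, -0.036, 0, -3.3, 0, -1, 0, 0, -0.02, 0, -2, 0, -1]}}

```text
t: 5.85
tool_pos: [0.4722, 0.1536, 0.2467]
orientation: [-0.304, 2.112, -2.084]
force: [-0.6, -0.3, -5.9]
opening: 0.0155
```

```bash
python3 - <<'E'
from h import *
w=cam("wrist");im=imaging.read_camera("wrist");cv2.imwrite("pics/w6.png",im)
np.savez("w6.npz",K=w[0],p=w[1],M=w[2])
p,r,s=pose();print(p,s['t'],s['opening'],s['dq'].round(3));print(r.as_matrix().round(3))
E
```

```text
[0.47136038 0.15567672 0.24633955] 5.9 0.0154557155866737 [-0.059 -0.     0.006 -0.016  0.005 -0.013]
[[-0.966 -0.034  0.256]
 [-0.257  0.011 -0.966]
 [ 0.03  -0.999 -0.019]]
```

View pics/w6.png

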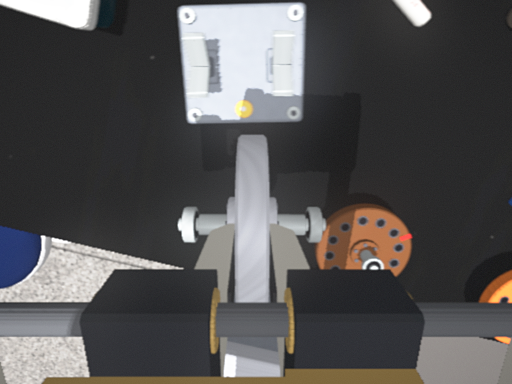

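```bash
python3 - <<'E'
from h import *
im=cv2.imread("pics/w6.png");cv2.imwrite("pics/w6c.png",cv2.resize(im[0:130,170:315],None,fx=4.5,fy=4.5,interpolation=cv2.INTER_CUBIC))
E
```

```text
(no output)
```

View pics/w6c.png

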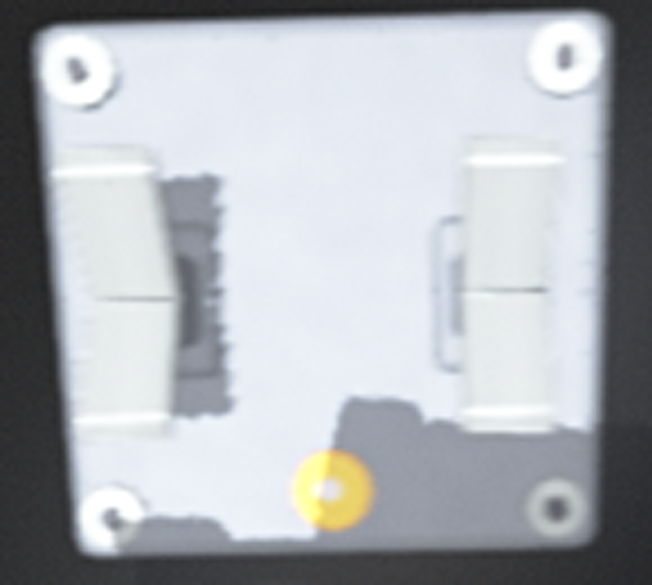

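```bash
cat > fitstand.py <<'E'
from h import *
from scipy.optimize import least_squares
d=np.load("w6.npz");w=(d['K'],d['p'],d['M'])
c=lambda x,y:(170+x/4.5,y/4.5)
obs=[(22,47,92,c(53,172)),(22,29,92,c(157,172)),(-22,47,92,c(75,420)),(-22,29,92,c(172,420)),
(22,-29,92,c(465,160)),(22,-47,92,c(562,160)),(-22,-29,92,c(463,413)),(-22,-47,92,c(553,413)),
(0,47,70,c(97,298)),(0,29,70,c(177,298)),(0,-29,70,c(465,290)),(0,-47,70,c(547,290))]
M=np.array([o[:3] for o in obs])/1000;U=np.array([o[3] for o in obs])
def pts(x):
    return M@R.from_euler('z',x[2]).as_matrix().T+[x[0],x[1],x[3]]
for fz in (0,1):
    f=lambda x:(proj(w,pts(np.r_[x[:3],x[3]*fz]))-U).ravel()
    s=least_squares(f,[.558,.19,.26,0]);print(s.x[:2],np.degrees(s.x[2]),s.x[3],np.sqrt(np.mean(s.fun**2)))
    print(s.fun.reshape(-1,2).round(1).tolist())
E
python3 fitstand.py; python3 - <<'E'
from h import *
t=cam("top");s=cam("scene")
for x in (.557,):
    print(proj(t,[.557,.19,.03]),proj(s,[.557,.19,.03]))
E
```

```text
[0.55845926 0.18908478] 15.810770525892014 0.0 0.7423198147321483
[[0.5, 0.1], [-1.0, -0.4], [0.1, -0.2], [-1.0, -0.6], [0.4, 0.7], [0.7, 0.2], [0.8, -0.3], [1.5, -0.7], [-1.9, 0.6], [-0.2, 0.2], [-0.8, 0.6], [0.8, 0.2]]
[0.55849204 0.18921753] 15.808546094501134 -0.002440328629837322 0.6859712462677936
[[1.0, 0.3], [-0.7, -0.2], [0.5, -0.4], [-0.7, -0.8], [0.1, 0.9], [0.2, 0.4], [0.5, -0.6], [1.1, -1.0], [-1.6, 0.5], [0.1, 0.1], [-1.0, 0.6], [0.4, 0.1]]
[[168.73700868 202.4180468 ]] [[301.8545917  307.52173409]]
```

```bash
python3 - <<'E'
from h import *
w=cam("wrist");p,r,s=pose();print(p)
im=cv2.imread("pics/w6.png");
C=w[1];
for px in ((252.3,224.5),(188.5,224.5),(316,224.5)):
    o,d=ray(w,px);o=r.inv().apply(o-p);d=r.inv().apply(d)
    for yy in (.040,.043): print(px,yy,(o+d*(yy-o[1])/d[1]).round(4))
off=np.array([0,.040,0])
T=target(np.radians(15.8),0,-1)
seat=np.array([.5585,.189,.085]);plan(seat+[0,0,.06]-T.apply(off),T)
E
```

```text
[0.47136038 0.15567672 0.24633955]
(252.3, 224.5) 0.04 [0.0001 0.04   0.0009]
(252.3, 224.5) 0.043 [0.0015 0.043  0.0009]
(188.5, 224.5) 0.04 [ 0.0001  0.04   -0.0382]
(188.5, 224.5) 0.043 [ 0.0015  0.043  -0.0388]
(316, 224.5) 0.04 [0.0002 0.04   0.0399]
(316, 224.5) 0.043 [0.0015 0.043  0.0406]
[-0.0189  0.0117 -0.0017] [ 0.22 -0.18  0.34]
[-0.0188  0.0118 -0.0017] [ 0.22 -0.18  0.34]
[-0.0188  0.012  -0.0017] [ 0.22 -0.18  0.34]
[-0.0187  0.0121 -0.0017] [ 0.22 -0.18  0.34]
[-0.0187  0.0122 -0.0017] [ 0.22 -0.18  0.34]
total turn deg 2.2383758149940607 dist 0.11165256319877122
```

{"fn": "carry_out", "kwargs": {"motion": [-0.023, 0.012, -0.002, 0.3, -0.2, 0.4, -1, -0.023, 0.012, -0.002, 0.3, -0.2, 0.4, -1, -0.023, 0.012, -0.002, 0.3, -0.2, 0.4, -1, -0.023, 0.012, -0.002, 0.2, -0.2, 0.4, -1, 0, 0.006, 0, 0, 0, 0, -1]}}

```text
t: 6.4
tool_pos: [0.5559, 0.1903, 0.1814]
orientation: [-0.3, 2.074, -2.078]
force: [-0.5, -0.4, -5.7]
opening: 0.0155
```

```bash
python3 - <<'E'
from h import *
w=cam("wrist");im=imaging.read_camera("wrist");cv2.imwrite("pics/w7.png",im);np.savez("w7.npz",K=w[0],p=w[1],M=w[2])
for c in("scene","top"):
    im=imaging.read_camera(c);cv2.imwrite(f"pics/{c}7.png",im)
    if c=="scene": cv2.imwrite(f"pics/{c}7c.png",cv2.resize(im[210:360,240:370],None,fx=4,fy=4,interpolation=cv2.INTER_CUBIC))
p,r,s=pose();print(p,s['t'],s['force'])
T=target(np.radians(15.8),0,-1)
seat=np.array([.5585,.189,.085]);plan(seat+[0,0,.06]-T.apply([0,.04,0]),T,n=1)
E
```

```text
[0.5540965  0.18956534 0.18278612] 6.55 [-0.4601043   0.24068001 -5.9564372 ]
[-0.0041 -0.0023  0.0018] [-0.02  0.13  0.57]
total turn deg 0.5823312208581625 dist 0.00496101731196986
```

View pics/w7.png

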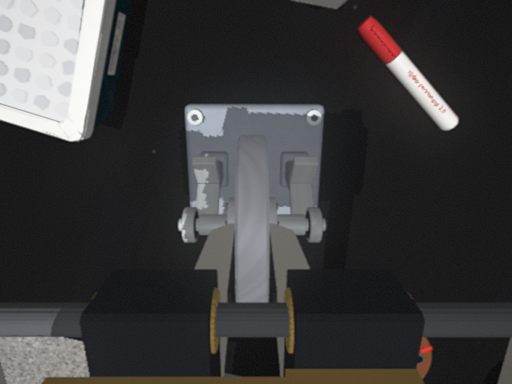

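View pics/scene7c.png

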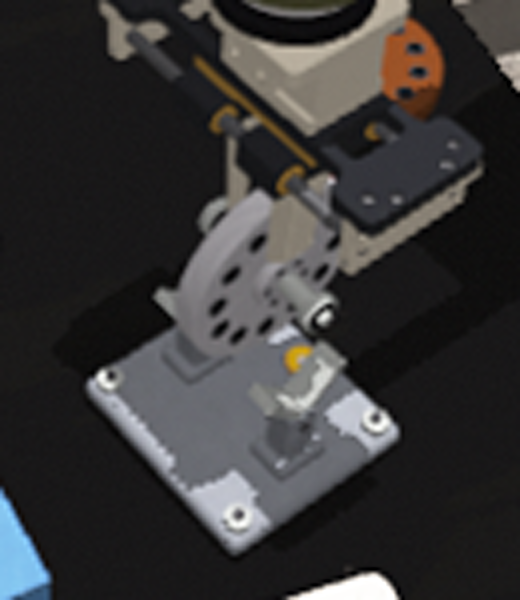

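```bash
python3 - <<'E'
from h import *
im=cv2.imread("pics/w7.png");d=np.load("w7.npz");w=(d['K'],d['p'],d['M'])
Rz=R.from_euler('z',15.8,degrees=True).as_matrix()
o=cv2.resize(im[90:260,160:345],None,fx=4,fy=4,interpolation=cv2.INTER_CUBIC)
for ys in (1,-1):
    q=np.array([[22,29,92],[22,47,92],[0,47,70],[0,29,70]])*[1,ys,1]/1000.@Rz.T+[.5585,.189,0] if False else (np.array([[22,29,92],[22,47,92],[0,47,70],[0,29,70]])*[1,ys,1]/1000.)@Rz.T+[.5585,.189,0]
    u=((proj(w,q)-[160,90])*4).astype(int);cv2.polylines(o,[u.reshape(-1,1,2)],True,(0,0,255),1)
q=(np.array([[60,65,8],[60,-65,8],[-60,-65,8],[-60,65,8]])/1000.)@Rz.T+[.5585,.189,0]
u=((proj(w,q)-[160,90])*4).astype(int);cv2.polylines(o,[u.reshape(-1,1,2)],True,(0,255,0),1)
cv2.imwrite("pics/w7c.png",o)
E
```

```text
(no output)
```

View pics/w7c.png

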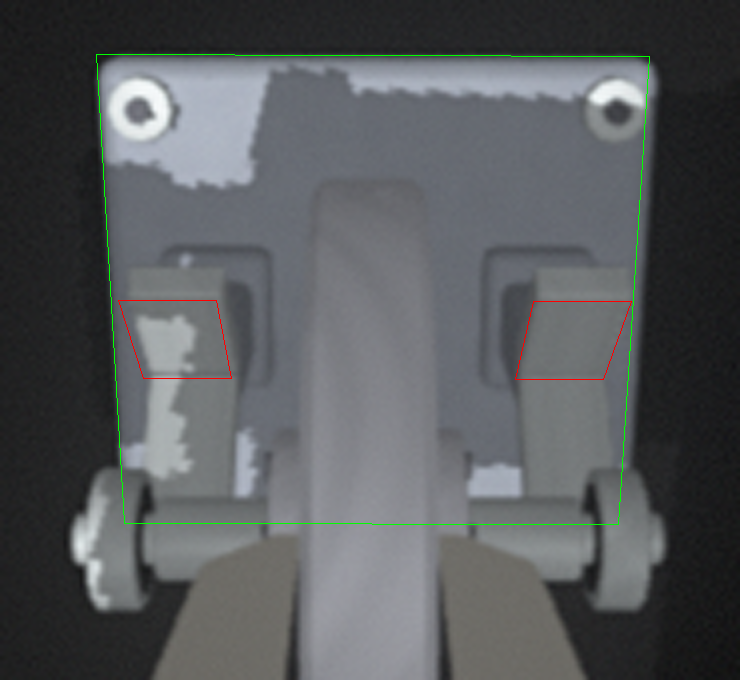

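{"fn": "carry_out", "kwargs": {"motion": [-0.004, 0, 0.003, 0, 0, 0.5, -1, -0.001, 0.015, 0, 0, 0, 0, -1, 0, 0.015, 0, 0, 0, 0, -1, 0, 0.012, 0, 0, 0, 0, -1, 0, 0, 0, 0, 0, 0, -1]}}

```text
t: 7.05
tool_pos: [0.5595, 0.1868, 0.139]
orientation: [-0.287, 2.072, -2.073]
force: [-1.3, 0.7, -6.6]
opening: 0.0153
```

```bash
python3 - <<'E'
from h import *
p,r,s=pose();print(p,s['t'],s['force'])
T=target(np.radians(15.8),0,-1)
seat=np.array([.5587,.188,.085]);plan(seat-T.apply([0,.04,0]),T,n=1)
im=imaging.read_camera("wrist");cv2.imwrite("pics/w8.png",im)
E
```

```text
[0.55948501 0.1868084  0.13895628] 7.05 [-1.28580947  0.69668554 -6.64022734]
[ 0.0005  0.014  -0.0014] [-0.03  0.05 -0.11]
total turn deg 0.12321000827788134 dist 0.014029036746943122
```

View pics/w8.png

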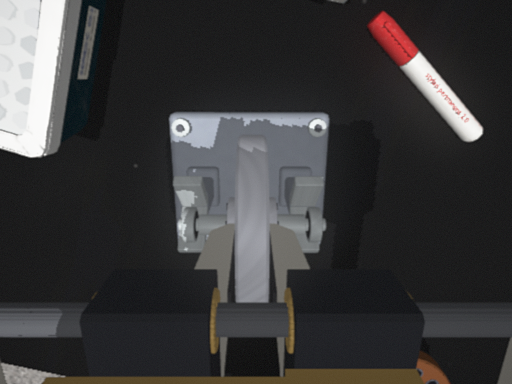

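{"fn": "carry_out", "kwargs": {"motion": [0, 0.005, -0.001, 0, 0, 0, -1, 0, 0.005, 0, 0, 0, 0, -1, 0, 0.004, 0, 0, 0, 0, -1, 0, 0, 0, 0, 0, 0, -1, 0, 0, 0, 0, 0, 0, -1]}}

```text
t: 7.6
tool_pos: [0.5604, 0.1884, 0.1259]
orientation: [-0.284, 2.071, -2.071]
force: [0.5, 0.5, -5.8]
opening: 0.0156
```

```bash
python3 - <<'E'
from h import *
p,r,s=pose();print(p,s['t'],s['force'])
c="scene";im=imaging.read_camera(c);cv2.imwrite(f"pics/{c}9c.png",cv2.resize(im[210:360,240:370],None,fx=4,fy=4,interpolation=cv2.INTER_CUBIC))
im=imaging.read_camera("wrist");cv2.imwrite("pics/w9.png",cv2.resize(im[100:260,150:350],None,fx=4,fy=3.7))
E
```

```text
[0.56039678 0.18840738 0.12594562] 7.6 [ 0.48640367  0.45012834 -5.80495342]
```

View pics/scene9c.png

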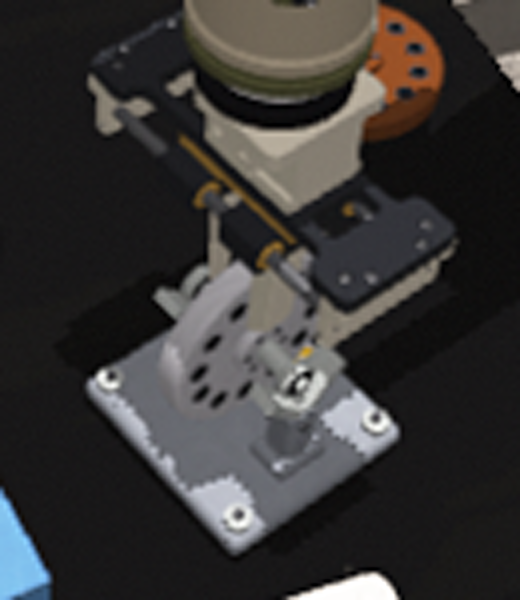

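View pics/w9.png

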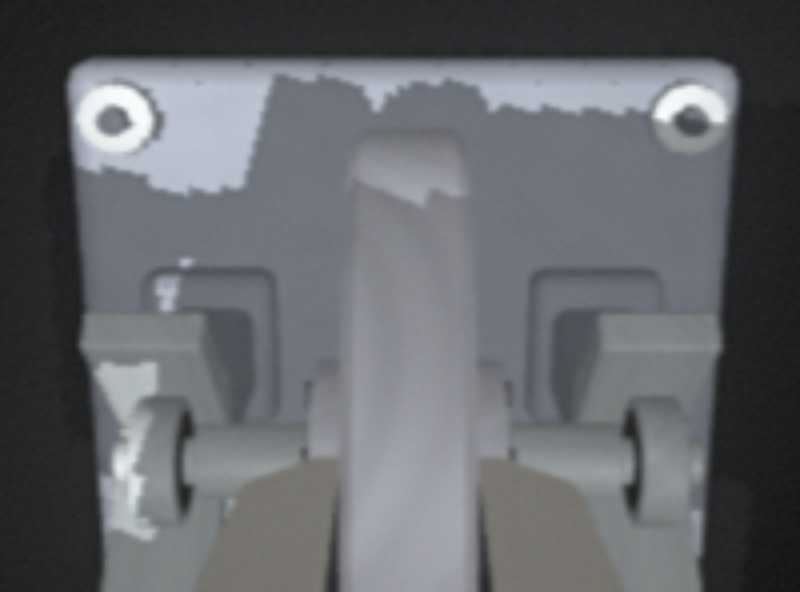

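{"fn": "carry_out", "kwargs": {"motion": [0, 0, -0.002, 0, 0, 0, -1, 0, 0.002, 0, 0, 0, 0, -1, 0, 0.001, 0, 0, 0, 0, -1, 0, 0, 0, 0, 0, 0, -1, 0, 0, 0, 0, 0, 0, -1]}}

```text
t: 8.2
tool_pos: [0.5597, 0.1906, 0.1257]
orientation: [-0.284, 2.071, -2.071]
force: [0.2, -0.5, -4.9]
opening: 0.0158
```

{"fn": "carry_out", "kwargs": {"motion": [0, 0.002, 0, 0, 0, 0, -1, 0, 0.002, 0, 0, 0, 0, -1, 0, 0, 0, 0, 0, 0, -1, 0, 0, 0, 0, 0, 0, -1, 0, 0, 0, 0, 0, 0, -1]}}

```text
t: 8.7
tool_pos: [0.5598, 0.1906, 0.1256]
orientation: [-0.283, 2.07, -2.071]
force: [-2.4, -0.2, -4.1]
opening: 0.0155
```

{"fn": "carry_out", "kwargs": {"motion": [0.0015, 0.002, 0, 0, 0, 0, -1, 0, 0.002, 0, 0, 0, 0, -1, 0, 0.002, 0, 0, 0, 0, -1, 0, 0, 0, 0, 0, 0, -1, 0, 0, 0, 0, 0, 0, -1]}}

```text
t: 9.2
tool_pos: [0.5594, 0.1906, 0.1254]
orientation: [-0.28, 2.069, -2.069]
force: [-1.3, -0.7, -5.1]
opening: 0.0157
```

```bash
python3 - <<'E'
from h import *
p,r,s=pose();print(p,s['t'],s['force'])
c="scene";im=imaging.read_camera(c);cv2.imwrite(f"pics/{c}10c.png",cv2.resize(im[210:360,240:370],None,fx=4,fy=4,interpolation=cv2.INTER_CUBIC))
im=imaging.read_camera("wrist");cv2.imwrite("pics/w10.png",cv2.resize(im[100:260,150:350],None,fx=4,fy=3.7))
E
```

```text
[0.55940233 0.19057504 0.12544986] 9.2 [-1.29661622 -0.70276183 -5.05080561]
```

View pics/scene10c.png

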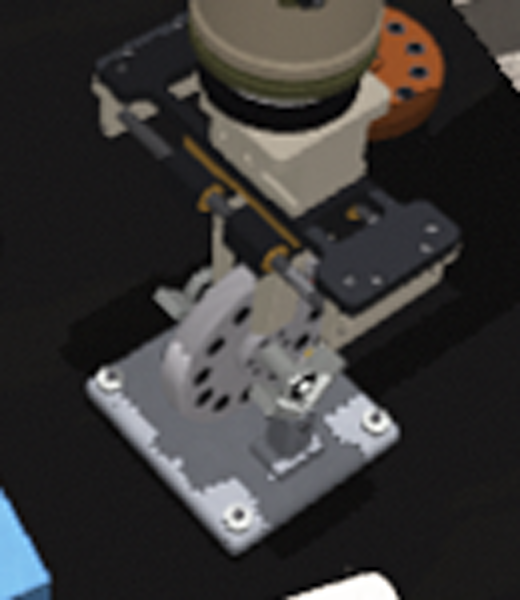

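View pics/w10.png

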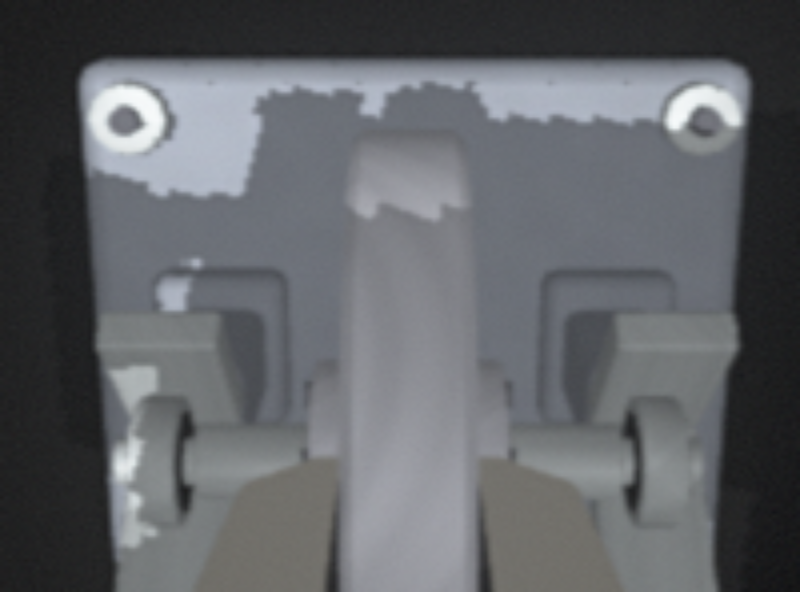

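{"fn": "carry_out", "kwargs": {"motion": [0, 0.005, 0, 0, 0, 0, -1, 0, 0.005, 0, 0, 0, 0, -1, 0, 0.005, 0, 0, 0, 0, -1, 0, 0.005, 0, 0, 0, 0, -1, 0, 0.004, 0, 0, 0, 0, -1]}}

```text
t: 9.8
tool_pos: [0.5689, 0.1933, 0.1223]
orientation: [-0.255, 2.062, -2.056]
force: [-11.0, -2.2, 17.0]
opening: 0.0158
```

{"fn": "carry_out", "kwargs": {"motion": [0, 0, 0, 0, 0, 0, -1, 0, 0, 0, 0, 0, 0, -1, 0, 0, 0, 0, 0, 0, -1, 0, 0, 0, 0, 0, 0, -1, 0, 0, 0, 0, 0, 0, -1]}}

```text
t: 10.3
tool_pos: [0.5689, 0.1933, 0.1226]
orientation: [-0.256, 2.062, -2.056]
force: [-3.8, -0.1, 1.9]
opening: 0.0158
```

```bash
python3 - <<'E'
from h import *
p,r,s=pose();print(p,s['t'],s['force']);print(r.as_matrix().round(3))
c="scene";im=imaging.read_camera(c);cv2.imwrite(f"pics/{c}11c.png",cv2.resize(im[210:360,240:370],None,fx=4,fy=4,interpolation=cv2.INTER_CUBIC))
im=imaging.read_camera("wrist");cv2.imwrite("pics/w11.png",cv2.resize(im[100:260,150:350],None,fx=4,fy=3.7))
E
```

```text
[0.56885903 0.19325402 0.12262408] 10.3 [-3.76113407 -0.13857565  1.9350498 ]
[[-0.961  0.031  0.274]
 [-0.274  0.007 -0.962]
 [-0.031 -1.     0.002]]
```

View pics/scene11c.png

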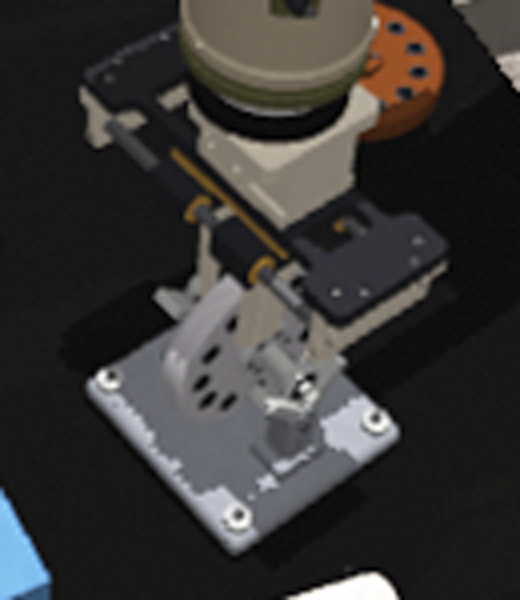

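View pics/w11.png

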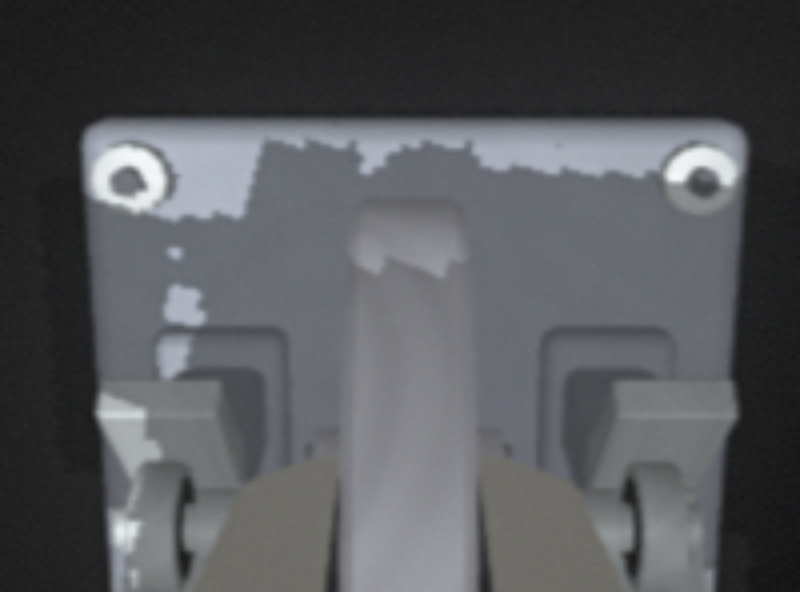

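{"fn": "carry_out", "kwargs": {"motion": [0, 0, 0, 0, 0, 0, -1, 0, -0.002, 0, 0, 0, 0, -1, 0.025, -0.001, 0, 0, 0, 0, -1, 0.045, -0.002, 0, 0, 0, 0, -1, 0.045, -0.003, 0, 0, 0, 0, -1], "squeeze": 4}}

```text
t: 10.9
tool_pos: [0.4625, 0.1628, 0.1275]
orientation: [-0.243, 2.059, -2.05]
force: [-0.9, -0.5, 1.6]
opening: 0.0067
```

{"fn": "carry_out", "kwargs": {"motion": [0.035, -0.015, 0, 0, 0, 0, -1, 0.02, -0.035, 0, 0, 0, 0, -1, 0, -0.04, 0, 0, 0, 0, 0, 0, -0.03, 0, 0, 0, 0, 0, 0, 0, 0, 0, 0, 0, 0]}}

```text
t: 11.4
tool_pos: [0.3997, 0.1453, 0.2503]
orientation: [-0.236, 2.057, -2.046]
force: [0.1, 0.4, 0.1]
opening: 0.0201
```

```bash
python3 - <<'E'
from h import *
p,r,s=pose();print(p,s['t'],s['force'])
o=[]
for i in range(12):
    im=imaging.read_camera("scene");o.append(cv2.resize(im[265:345,255:345],None,fx=2.2,fy=2.2))
cv2.imwrite("pics/spin.png",np.vstack([np.hstack(o[4*i:4*i+4]) for i in range(3)]))
im=imaging.read_camera("wrist");cv2.imwrite("pics/w12.png",im)
print(robot.read_state()['t'])
E
```

```text
[0.39968577 0.14532718 0.25034694] 11.4 [0.14115338 0.38380821 0.12922387]
12.05
```

View pics/spin.png

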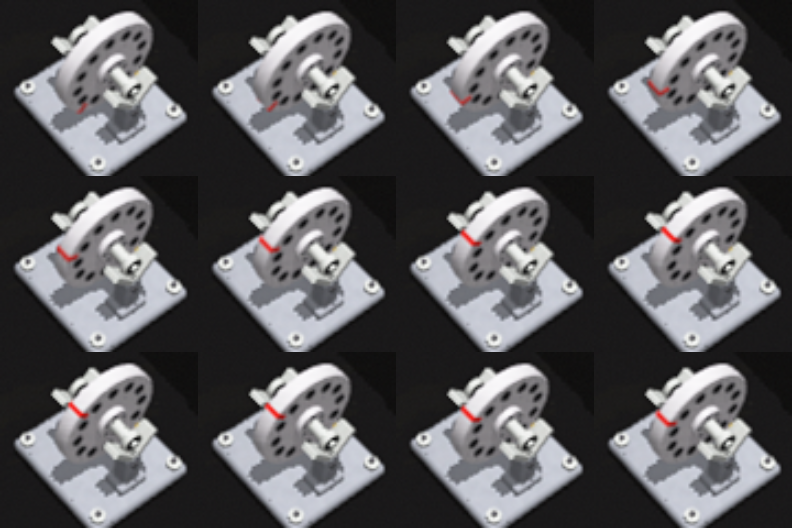

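View pics/w12.png

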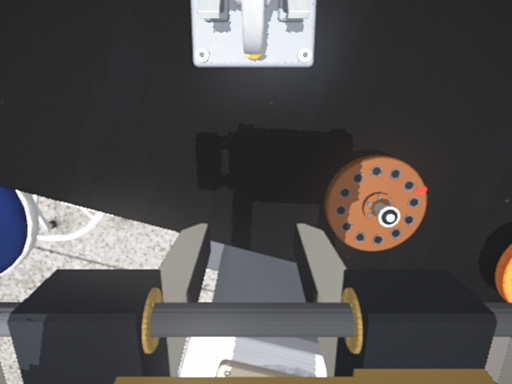

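```bash
python3 - <<'E'
from h import *
for i in range(150):
    im=imaging.read_camera("scene")
    if i%5==0 or i>140:
        b=im[265:345,255:345].astype(int);m=(b[...,2]>140)&(b[...,1]<90)&(b[...,0]<90);ys,xs=np.where(m)
        print(round(robot.read_state()['t'],2),xs.mean().round(2)+255 if len(xs) else None,ys.mean().round(2)+265 if len(xs) else None,len(xs))
cv2.imwrite("pics/s13.png",im);cv2.imwrite("pics/s13c.png",cv2.resize(im[255:350,250:345],None,fx=6,fy=6,interpolation=cv2.INTER_CUBIC))
E
```

```text
12.1 284.61 301.11 18
12.35 286.38 310.75 8
12.6 286.38 310.75 8
12.85 283.44 306.38 16
13.1 283.36 304.79 14
13.35 283.59 305.65 17
13.6 283.13 306.33 15
13.85 283.13 306.33 15
14.1 283.13 306.33 15
14.35 283.13 306.33 15
14.6 283.13 306.33 15
14.85 283.13 306.33 15
15.1 283.13 306.33 15
15.35 283.13 306.33 15
15.6 283.13 306.33 15
15.85 283.13 306.33 15
16.1 283.13 306.33 15
16.35 283.13 306.33 15
16.6 283.13 306.33 15
16.85 283.13 306.33 15
17.1 283.13 306.33 15
17.35 283.13 306.33 15
17.6 283.13 306.33 15
17.85 283.13 306.33 15
18.1 283.13 306.33 15
18.35 283.44 306.38 16
18.6 283.13 306.33 15
18.85 283.13 306.33 15
19.1 283.13 306.33 15
19.15 283.13 306.33 15
19.2 283.13 306.33 15
19.25 283.13 306.33 15
19.3 283.13 306.33 15
19.35 283.13 306.33 15
19.4 283.13 306.33 15
19.45 283.13 306.33 15
19.5 283.13 306.33 15
19.55 283.13 306.33 15
```

View pics/s13c.png

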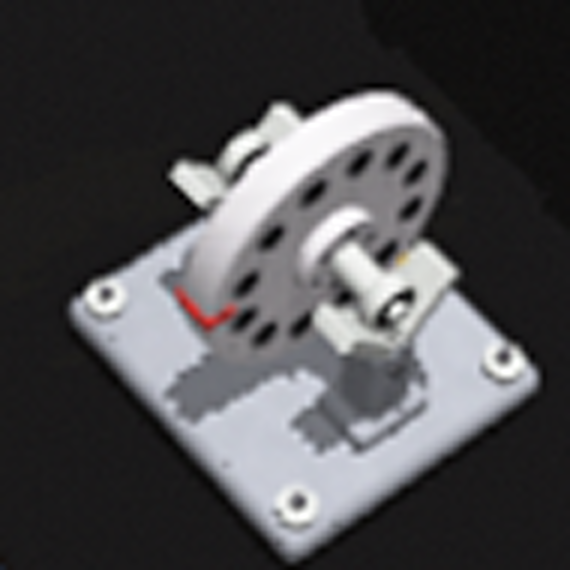

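```bash
cat >> h.py <<'E'
def apose(seat,yaw,lean,rad):
    y,l=np.radians(yaw),np.radians(lean)
    xs=np.array([np.cos(y),np.sin(y),0]);u=-xs*np.sin(l)+np.array([0,0,np.cos(l)])
    return np.array(seat)+rad*u,target(y,l,-1)
E
python3 - <<'E'
from h import *
print(pose()[0])
plan(*apose([.5585,.1895,.085],15.8,22,.15))
E
```

```text
[0.39718164 0.14471191 0.24447145]
[-0.0221  0.0049  0.0002] [-0.01  0.02  3.96]
[-0.0217  0.0064  0.0002] [-0.01  0.02  3.96]
[-0.0212  0.0079  0.0002] [-0.01  0.02  3.96]
[-0.0206  0.0094  0.0002] [-0.01  0.02  3.96]
[-0.0199  0.0108  0.0002] [-0.01  0.02  3.96]
total turn deg 19.793993428688903 dist 0.11308456337859236
```

{"fn": "carry_out", "kwargs": {"motion": [-0.022, 0.005, 0, 0, 0, 4, 0.1, -0.022, 0.006, 0, 0, 0, 4, 0.1, -0.021, 0.008, 0, 0, 0, 4, 0.1, -0.021, 0.009, 0, 0, 0, 4, 0.1, -0.015, 0.008, 0, 0, 0, 3, 0.1]}}

```text
t: 20.05
tool_pos: [0.5032, 0.1749, 0.2276]
orientation: [0.103, 1.942, -1.842]
force: [0.2, 0.4, 0.0]
opening: 0.0513
```

{"fn": "carry_out", "kwargs": {"motion": [0, 0, 0, 0, 0, 0, 0.1, 0, 0, 0, 0, 0, 0, 0.1, 0, 0, 0, 0, 0, 0, 0.1, 0, 0, 0, 0, 0, 0, 0.1, 0, 0, 0, 0, 0, 0, 0.1]}}

```text
t: 20.55
tool_pos: [0.5018, 0.1745, 0.2273]
orientation: [0.098, 1.944, -1.844]
force: [0.1, 0.1, -0.9]
opening: 0.0513
```

```bash
python3 - <<'E'
from h import *
p,r,s=pose();print(p,s['t'],s['opening'],s['dq'].round(3));print(r.as_matrix().round(3))
w=cam("wrist");im=imaging.read_camera("wrist");cv2.imwrite("pics/w14.png",im);np.savez("w14.npz",K=w[0],p=w[1],M=w[2])
plan(*apose([.5585,.1895,.085],15.8,22,.15),n=1)
E
```

```text
[0.50184681 0.17452001 0.22726234] 20.55 0.0512590081081717 [ 0.    -0.002 -0.006 -0.001  0.009  0.   ]
[[-0.893  0.356  0.274]
 [-0.255  0.1   -0.962]
 [-0.37  -0.929  0.001]]
[-0.001   0.0039  0.001 ] [-0.03  0.12  0.28]
total turn deg 0.3074495020244018 dist 0.004122486609974654
```

View pics/w14.png

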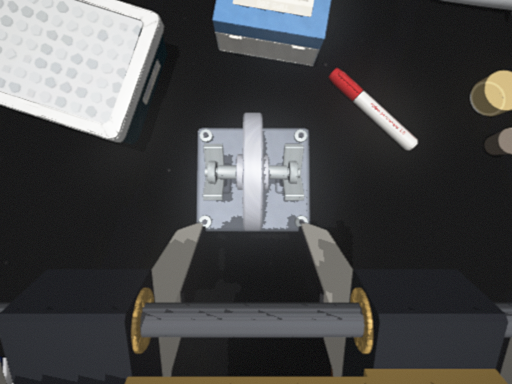

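```bash
python3 - <<'E'
from h import *
im=cv2.imread("pics/w14.png");cv2.imwrite("pics/w14c.png",cv2.resize(im[105:240,190:320],None,fx=5,fy=4.4,interpolation=cv2.INTER_CUBIC))
E
```

```text
(no output)
```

View pics/w14c.png

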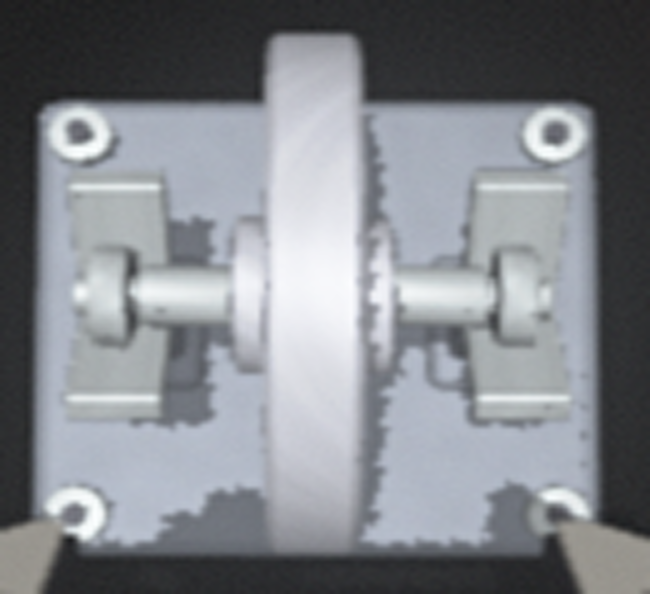

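```bash
python3 - <<'E'
from h import *
d=np.load("w14.npz");w=(d['K'],d['p'],d['M'])
a=atz(w,(212.4,172),.085);b=atz(w,(293.4,172),.085);v=a-b;m=(a+b)/2
print(m,np.linalg.norm(v),np.degrees(np.arctan2(-v[0],v[1])))
A=atz(w,(190+314/5,105+35/4.4),.085);B=atz(w,(190+312/5,105+550/4.4),.085);v=A-B;print(np.degrees(np.arctan2(v[1],v[0])))
t=pose()[1].as_matrix()
print("disc off along tool z:",(atz(w,(252.8,172),.085)-pose()[0])@t[:,2], "fingers mid")
plan(*apose([m[0],m[1],.085],15.8,22,.09),n=4)
print('final');
plan(*apose([m[0],m[1],.085],15.8,22,.041),n=4)
E
```

```text
[0.55864275 0.18873701 0.085     ] 0.07620767739377111 15.894722261550909
15.679471397379507
disc off along tool z: 0.0016021701091242832 fingers mid
[-0.0003  0.016   0.0004] [-0.01  0.03  0.07]
[-0.0003  0.016   0.0004] [-0.01  0.03  0.07]
[-0.0003  0.016   0.0004] [-0.01  0.03  0.07]
[-0.0002  0.016   0.0004] [-0.01  0.03  0.07]
total turn deg 0.3074495020244018 dist 0.06389177310351195
final
[-0.0004  0.0282  0.0004] [-0.01  0.03  0.07]
[-0.0003  0.0282  0.0004] [-0.01  0.03  0.07]
[-0.0003  0.0282  0.0004] [-0.01  0.03  0.07]
[-0.0003  0.0282  0.0004] [-0.01  0.03  0.07]
total turn deg 0.3074495020244018 dist 0.11287852894824082
```

{"fn": "carry_out", "kwargs": {"motion": [0, 0.025, 0.0015, 0, 0, 0.3, 0.1, 0, 0.025, 0, 0, 0, 0, 0.1, 0, 0.025, 0, 0, 0, 0, 0.1, 0, 0, 0, 0, 0, 0, 0.1, 0, 0, 0, 0, 0, 0, 0.1]}}

```text
t: 21.1
tool_pos: [0.5314, 0.1812, 0.1593]
orientation: [0.107, 1.94, -1.839]
force: [-0.2, -0.0, 1.1]
opening: 0.0512
```

```bash
python3 - <<'E'
from h import *
print(pose()[0],pose()[2]['t'])
im=imaging.read_camera("wrist");cv2.imwrite("pics/w15.png",im)
plan(*apose([.5586,.1887,.085],15.8,22,.041),n=1)
plan(*apose([.5586,.1887,.085],15.8,22,.041),n=3)
E
```

```text
[0.53138809 0.18118174 0.15931386] 21.1
[0.0016 0.0385 0.0001] [-0.04  0.14 -0.24]
total turn deg 0.27723070370191816 dist 0.038543131370976653
[0.0005 0.0128 0.    ] [-0.01  0.05 -0.08]
[0.0005 0.0128 0.    ] [-0.01  0.05 -0.08]
[0.0005 0.0128 0.0001] [-0.01  0.05 -0.08]
total turn deg 0.27723070370191816 dist 0.038543131370976653
```

View pics/w15.png

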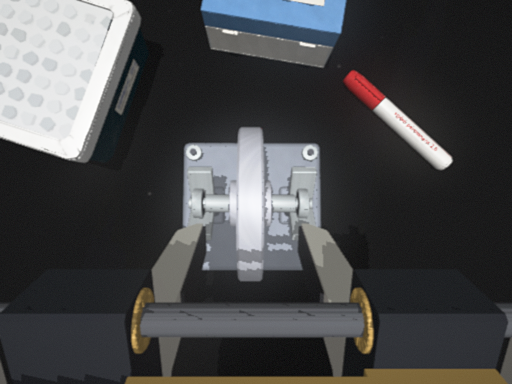

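{"fn": "carry_out", "kwargs": {"motion": [0.001, 0.013, -0.0005, 0, 0, -0.2, 0.1, 0, 0.013, 0, 0, 0, 0, 0.1, 0, 0.012, 0, 0, 0, 0, 0.1, 0, 0, 0, 0, 0, 0, 0.1, 0, 0, 0, 0, 0, 0, 0.1]}}

```text
t: 21.65
tool_pos: [0.5464, 0.1859, 0.1243]
orientation: [0.108, 1.939, -1.838]
force: [0.6, -1.1, -0.4]
opening: 0.0514
```

```bash
python3 - <<'E'
from h import *
print(pose()[0],pose()[2]['t'],pose()[2]['force'])
w=cam("wrist");im=imaging.read_camera("wrist");cv2.imwrite("pics/w16.png",im)
plan(*apose([.5586,.1887,.085],15.8,22,.041),n=1)
p,r,_=pose();t=r.as_matrix()
q=atz(w,(251,224),.085);print("?")
im=imaging.read_camera("scene");cv2.imwrite("pics/s16c.png",cv2.resize(im[255:350,250:345],None,fx=6,fy=6,interpolation=cv2.INTER_CUBIC))
b=im[265:345,255:345].astype(int);m=(b[...,2]>140)&(b[...,1]<90)&(b[...,0]<90);ys,xs=np.where(m);print(xs.mean()+255,ys.mean()+265,len(xs))
E
```

```text
[0.546396   0.18594759 0.12434419] 21.65 [ 0.61418538 -1.12234823 -0.36367685]
[0.0029 0.0001 0.0007] [-0.05  0.15 -0.27]
total turn deg 0.3126707193101087 dist 0.002961916894405713
?
282.92857142857144 306.07142857142856 14
```

View pics/w16.png

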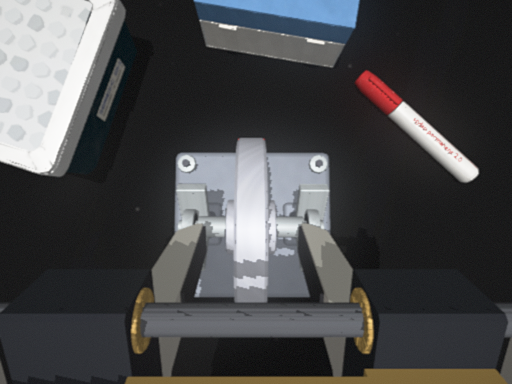

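View pics/s16c.png

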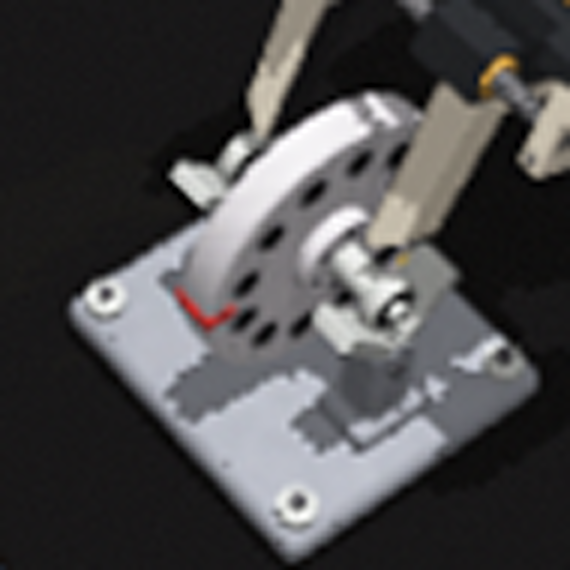

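{"fn": "carry_out", "kwargs": {"motion": [0, 0, 0, 0, 0, 0, -1, 0, 0, 0, 0, 0, 0, -1, 0, 0, 0, 0, 0, 0, -1, 0, 0, 0, 0, 0, 0, -1, 0, 0, 0, 0, 0, 0, -1], "squeeze": 5}}

```text
t: 22.25
tool_pos: [0.547, 0.1862, 0.1264]
orientation: [0.111, 1.938, -1.836]
force: [-0.1, 3.5, -0.8]
opening: 0.0161
```

{"fn": "carry_out", "kwargs": {"motion": [0, 0, 0, 0, 0, 0, -1, 0, 0, 0, 0, 0, 0, -1, 0, 0, 0, 0, 0, 0, -1, 0, 0, 0, 0, 0, 0, -1, 0, 0, 0, 0, 0, 0, -1], "squeeze": 60}}

```text
t: 22.75
tool_pos: [0.547, 0.1862, 0.1264]
orientation: [0.111, 1.938, -1.836]
force: [-1.1, 0.0, -0.5]
opening: 0.0155
```

```bash
cat > mk.py <<'E'
from h import *
import sys
p,r,s=pose();print(p,s['t'],s['force'],s['opening'],s['wrist_torque'].round(2));print(r.as_matrix().round(3))
im=imaging.read_camera("wrist");cv2.imwrite(f"pics/w{sys.argv[1]}.png",im)
im=imaging.read_camera("scene");cv2.imwrite(f"pics/s{sys.argv[1]}c.png",cv2.resize(im[245:350,250:345],None,fx=6,fy=5.7,interpolation=cv2.INTER_CUBIC))
b=im[265:345,255:345].astype(int);m=(b[...,2]>140)&(b[...,1]<90)&(b[...,0]<90);ys,xs=np.where(m);print(xs.mean()+255,ys.mean()+265,len(xs))
E
python3 mk.py 17
```

```text
[0.54695133 0.18620489 0.12636161] 22.75 [-1.06984537  0.03262745 -0.47445449] 0.015512480621816644 [ 0.01  0.12 -0.05]
[[-0.889  0.368  0.274]
 [-0.254  0.103 -0.962]
 [-0.382 -0.924  0.002]]
282.85714285714283 306.14285714285717 14
```

View pics/w17.png

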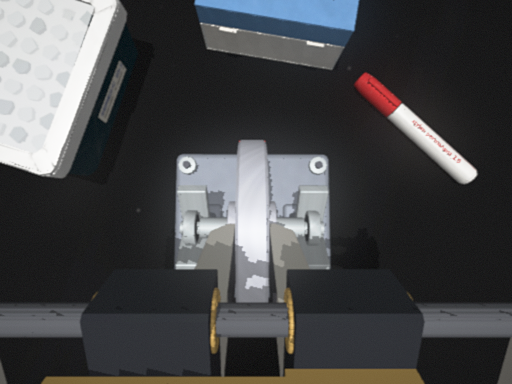

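{"fn": "carry_out", "kwargs": {"motion": [-0.0019, -0.0046, 0, 0, 0, 0, -1, -0.0019, -0.0046, 0, 0, 0, 0, -1, -0.0019, -0.0046, 0, 0, 0, 0, -1, -0.0019, -0.0046, 0, 0, 0, 0, -1, -0.0019, -0.0046, 0, 0, 0, 0, -1]}}

```text
t: 23.35
tool_pos: [0.5429, 0.1852, 0.1478]
orientation: [0.1, 1.943, -1.843]
force: [0.6, -0.1, -4.8]
opening: 0.0157
```

```bash
python3 mk.py 18
```

```text
[0.54294146 0.18523392 0.14779677] 23.35 [ 0.63445076 -0.10082557 -4.8339505 ] 0.01570960947531908 [-0.17  0.51  0.07]
[[-0.892  0.358  0.274]
 [-0.255  0.101 -0.962]
 [-0.372 -0.928  0.001]]
285.2857142857143 299.2142857142857 14
```

View pics/s18c.png

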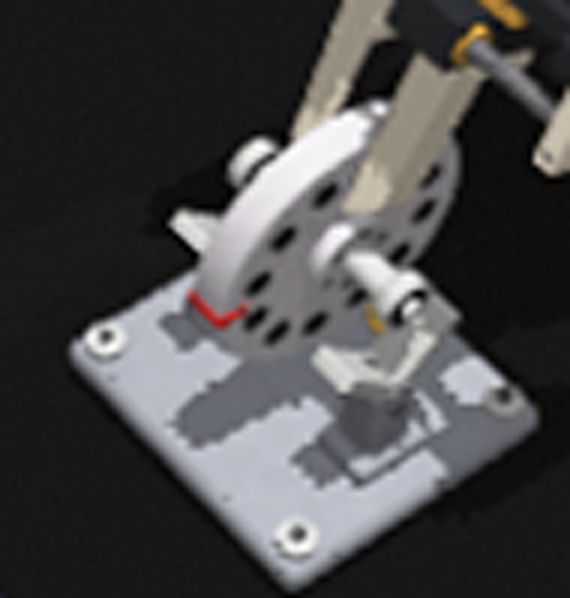

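View pics/w18.png

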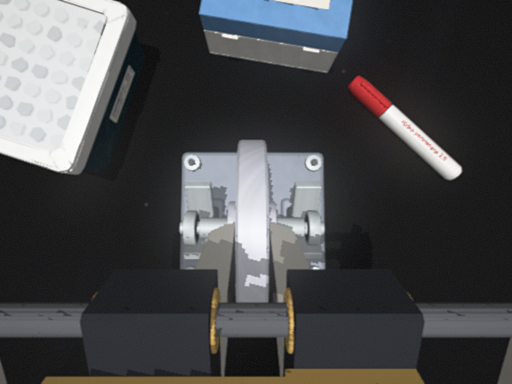

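{"fn": "carry_out", "kwargs": {"motion": [-0.003, -0.003, 0, 0, 0, 0.4, -1, -0.002, -0.002, 0, 0, 0, 0.3, -1, 0, 0, 0, 0, 0, 0, -1, 0, 0, 0, 0, 0, 0, -1, 0, 0, 0, 0, 0, 0, -1]}}

```text
t: 23.95
tool_pos: [0.5464, 0.1862, 0.1557]
orientation: [0.115, 1.936, -1.833]
force: [0.7, -0.2, -5.7]
opening: 0.0155
```

```bash
python3 mk.py 19; python3 - <<'E'
from h import *
from scipy.optimize import brentq,minimize
s=cam("scene");p,r,_=pose()
# rotor-disc angle from mark pixel; seat before/after
y=np.radians(15.8);xs=np.array([np.cos(y),np.sin(y),0]);zz=np.array([0,0,1.]);sh=np.array([-np.sin(y),np.cos(y),0])
def ang(c,px):
    f=lambda a:np.linalg.norm(proj(s,c+.055*(np.sin(a)*xs+np.cos(a)*zz)+.00*sh)[0]-px)
    A=np.radians(np.arange(0,180,.2));v=[f(a) for a in A];return np.degrees(A[np.argmin(v)]),min(v)
print(ang(np.array([.5586,.1887,.085]),(282.86,306.14)))
# rotor pos now from tool frame offset at grip
p0=np.array([.54695133,.18620489,.12636161]);R0=R.from_matrix(np.array([[-0.889,0.368,0.274],[-0.254,0.103,-0.962],[-0.382,-0.924,0.002]]))
off=R0.inv().apply(np.array([.5586,.1887,.085])-p0);c=p+r.apply(off);print("off",off,"centre now",c,"rel rot deg",np.degrees((r*R0.inv()).as_rotvec()))
im=imaging.read_camera("scene").astype(int);m=(im[...,2]>140)&(im[...,1]<90)&(im[...,0]<90);m[:265]=0;m[345:]=0;m[:,:255]=0;m[:,345:]=0;Y,X=np.where(m);print(ang(c,(X.mean(),Y.mean())),X.mean(),Y.mean())
E
```

```text
[0.54643421 0.18620453 0.15568407] 23.95 [ 0.71212236 -0.18430577 -5.68334482] 0.015518472423922125 [-0.26  0.58 -0.03]
[[-0.887  0.372  0.274]
 [-0.254  0.105 -0.962]
 [-0.386 -0.922  0.001]]
283.44444444444446 297.55555555555554 9
(np.float64(94.0), np.float64(0.6895346562700966))
off [0.00481628 0.04276679 0.00071072] centre now [0.55821076 0.18876793 0.11430257] rel rot deg [ 0.09682977 -0.22461464  0.02465254]
(np.float64(93.80000000000001), np.float64(0.5766296626936771)) 283.44444444444446 297.55555555555554
```

View pics/s19c.png

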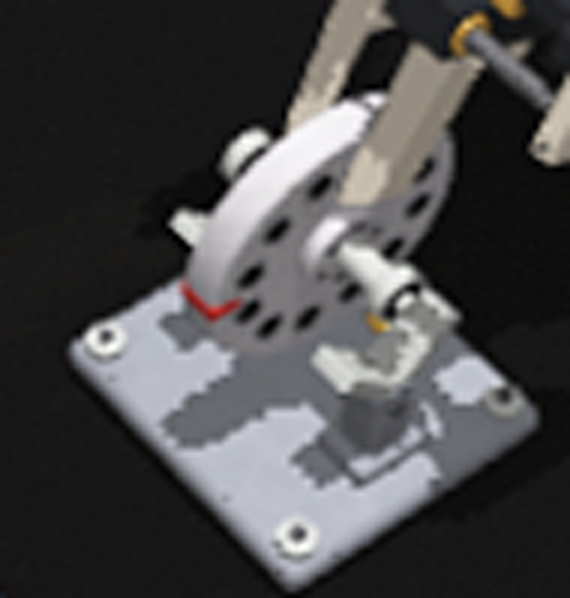

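View pics/w19.png

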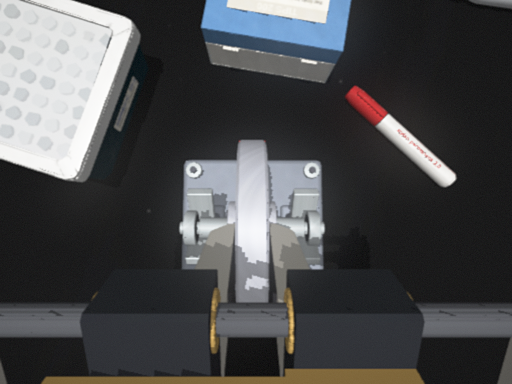

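{"fn": "carry_out", "kwargs": {"motion": [0, 0, 0, 0, 0, 0, -1, 0, 0, 0, 0, 0, 0, -1, 0, 0, 0, 0, 0, 0, -1, 0, 0, 0, 0, 0, 0, -1, 0, 0, 0, 0, 0, 0, -1]}}

```text
t: 24.6
tool_pos: [0.5462, 0.1862, 0.1553]
orientation: [0.114, 1.937, -1.834]
force: [-0.3, 0.3, -4.4]
opening: 0.0157
```

```bash
python3 mk.py 20; python3 -c "
from h import *
for i in range(10): im=imaging.read_camera('top')
cv2.imwrite('pics/top20.png',im)
a=cv2.imread('pics/top0.png');d=cv2.absdiff(a,im).max(2)
for n,(x,y) in dict(beaker=(238,155),stopper=(243,169),red=(201,171),grey=(351,184),brown=(221,247),orange=(287,252)).items(): print(n,(d[y-12:y+12,x-12:x+12]>60).sum())
"; python3 mk.py 21
```

```text
[0.54622263 0.18617854 0.15525284] 24.6 [-0.27166037  0.34174238 -4.4118485 ] 0.015665018211970316 [-0.13  0.61 -0.01]
[[-0.887  0.371  0.274]
 [-0.254  0.105 -0.962]
 [-0.385 -0.923  0.001]]
284.6363636363636 297.3636363636364 11
beaker 0
stopper 0
red 0
grey 0
brown 12
orange 0
[0.54625807 0.18615956 0.15528712] 25.2 [ 0.03637177  0.54197155 -6.19377316] 0.015685447359270722 [-0.14  0.61 -0.04]
[[-0.887  0.371  0.274]
 [-0.254  0.104 -0.962]
 [-0.385 -0.923  0.001]]
284.5 297.3333333333333 12
```

```bash
python3 -c "
from plant import robot
print(robot.close_job())"
```

```text
the job is handed in; nothing more can be done
None
```

I handed the job in at about 25 s. The arm is holding the rotor just above the stand's rests, with its heavy side down as it came to rest.

- **Placing:** I lifted the silver rotor out of the blue block and set it in the vees of the grey stand.
- **Seating:** While lowering it I pressed too far for a moment. The wrist force reached about 20 N and the pads slipped on the disc, but the bearings ended up seated in both vees.
- **Spin:** I spun the disc by dragging it with a light pinch and letting go. It then swung freely, and the red mark stopped moving at about 13.6 s. I waited until 19.5 s before going near it.
- **Final grip:** I took hold of the disc at 60 N with the gripper leaning about 20° towards the robot, so the top of the rim is free to mark. I lifted it about 29 mm, which by calculation puts the bearings about 10 mm above the vee tips.

**Last checks:**
- **Heavy side:** The index mark's angle read 94.0° before the lift and 93.8° after, so the disc has not turned.
- **Level:** Gripper tilt changed by under 0.3° over the lift, and the jaw axis, which lies along the shaft, is within about 0.1° of level.
- **Steadiness:** The pose stayed the same from 24.6 s to 25.2 s.
- **Other things on the bench:** The beaker, stopper, both pens and the orange look-alike show no change in the top view. The brown look-alike differs by 12 pixels. I put that down to the arm's shadow, since I never went near it, but I did not check further.

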